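Crack the kiln lid

TASK

The firing is over: first switch the little kiln off by pressing down the raised half (towards the kiln's front) of the rocker switch on top of its control box. Then press the long end of the lid lever smoothly down until the front edge of the heavy lid stands at least 3 cm open, and finish while holding the lever down like that. Do not touch the hot lid itself or pull the lever upward, never let the lid drop or jerk, and leave the tub, figure and jar on the bench where they stand.

Things in the scene. Friction and masses are not known exactly. Their poses are not given: they have to be found in the camera images.
- kiln: Square top-loading table kiln fixed to the bench: bare metal case 270 x 270 mm on feet, case top 170 mm high. Origin: under the centre of the case, at bench height. Its axes: -x points out of the front face (lid lever there), +y out of the side with the grey control box, z up. Its front looks towards the robot, turned up to 25 degrees towards the robot's right.
- lid: The kiln's heavy lid, 3.4 to 5.3 kg, a 270 x 270 x 50 mm white brick slab in a steel band, 172 to 222 mm high, hinged along the kiln's rear edge. Origin on the hinge line, 145 mm behind the kiln's centre and 172 mm up. A steel lug and a 70 mm hand bar stick out 40 mm from its front face; they are part of the lid and must not be touched. Only the lever's short end, under the lug, should raise it.
- lid_hinge (a joint): Lid angle, rad: 0 shut, grows as the front edge rises. The front edge opens 280 mm x angle, so 30 mm open is 0.107 rad; the lever at the bottom of its stroke gives about 0.18 rad (50 mm).
- lever: Lid lever: a straight flat steel bar, 8 mm thick and 26 mm high, 345 mm long, in a vertical plane along the kiln's front face, 27 mm out from it. It turns on a pivot bolt in a bracket on that face; origin on the pivot, 158 mm up. The short arm (100 mm, towards kiln +y) ends in a roller under the lid's lug; the long arm (towards kiln -y) rises at 15 degrees when at rest and ends in a black flat grip past the kiln's side.
- lever_pivot (a joint): Lever angle, rad: about 0 at rest with the lid shut, grows as the long end goes down, stops at 0.54. 30 mm of lid opening needs about 0.32. It springs back up under the lid's weight if let go; holding it down takes about 5 to 9 N at the grip.
- lever_grip (a point): Centre of the upper face of the black grip (34 mm wide across the bar, 100 mm long along it, 18 mm thick) at the lever's long end, 235 mm from the pivot along the bar. About 240 mm above the bench at rest and 114 mm at the bottom of its stroke; nothing stands beneath it. Moves with the lever.
- rocker (a joint): Power rocker angle, rad: 0 switched on (the half towards the kiln's front stands up), 0.44 fully switched off (that half down). It counts as off above 0.36. It stays where it is pressed; about 4 N at the point moves it.
- rocker_front (a point): Point on the upper face of the rocker's raised half, 16 mm from the rocker's middle towards the kiln's front, mid-width. The black rocker (50 mm along kiln x, 28 mm wide) lies in a steel frame on top of the grey control box (200 x 72 mm, top 180 mm high). The point is about 195 mm up when on and moves 7 mm down to switch off. A round black dial stands 85 mm behind the rocker's middle.
- tool_tub: Bystander: clear plastic tub with modelling tools standing in it, 84 mm across, 95 mm high (tools to 175 mm). Origin under its centre. One of the three bystanders stands in front of the control box, one beside the kiln behind the lever, one in front of the lever's grip on the robot's side, at least 110 mm from it, in any order.
- figure: Bystander: small white fired clay figure, 62 mm across, 115 mm high. Origin under its centre.
- glaze_jar: Bystander: closed grey glaze jar, 72 mm across, 85 mm high. Origin under its centre.

How it is judged:
By the outcome, as a careful person would: the job done as asked, in the order asked, and still so for the second after the job is handed in, while the arm keeps its last pose, push and grip.
It also fails if it takes over 51 s, if anything falls off the work surface, if the arm or the gripper's body presses on something with over 40 N, if the wrist force passes 120 N, or if a joint passes its speed limit or range.

ROBOT

A 7-joint arm with a two-finger parallel gripper is mounted at the origin on the work surface. World frame = base frame: x ahead of the robot, y to its left, z up, the work surface at z = 0. Lengths are in m, angles in rad, forces in N, time in s.
With the tool pointing down it reaches from about 0.425 to 0.875 m from the base axis. Payload 8.4 kg.
Tool frame: the origin (TCP) lies between the finger pads; the fingertips stand 17 mm ahead of it and the grasp point (between the pads) lies 2 mm behind it; x points along the fingers, y is the direction in which the jaws open and shut, and the axes are right-handed (so a half turn about x gives the same grasp; the last joint's range is limited). The gripper opens to 85 mm and grips with 20 to 120 N. Pads are 22 mm wide; open, the fingers measure 114 mm over their backs; the gripper's body (76 mm by 85 mm) begins 54 mm behind the grasp point. The pads swing forward as they close: fully open they stand 13 mm farther back than shut.
Start: joints at [1.158, 0.333, 0.04, 1.465, -0.013, 1.343, -0.059], TCP at [0.201, -0.618, 0.248] pointing down, gripper open.
Joint ranges: [-2.58, 2.58], [-0.38, 2.09], [-1.3, 1.39], [0.25, 2.4], [-1.5, 4.64], [0.08, 2.09], [-2.65, 2.65]. Speed limits (rad/s): [2.22, 2.22, 2.79, 2.79, 3.14, 3.14, 3.14].

INTERFACE

Orientations are given as a unit quaternion [x, y, z, w].
In Python, from station import telemetry, optics, bot gives the robot as it stands.
- The arm moves only by the tool servo_tool, never from a script. Its argument "commands" is a list that holds one entry, the list of rows, each a list of 5 numbers: the closure in counts, from 0 (fully open) to 255 (shut), then the shift along the tool's x, y, z in mm, then the turn about the tool's x in rad. In form: [[[jaw, dx, dy, dz, turn], ...]]. A call has 1 to 8 rows; each row shifts and turns the commanded pose from where the row before left it, along the tool's axes as they then stand; what a row does not reach is not made up. A row lasts 1/12 s, in which the tool goes at most 41.7 mm and 7.16 degrees, less where a joint would pass 70% of its speed; a pose out of reach is approached as far as the arm can. A call is refused whole if a number of a shift passes 41.7 or a number of a turn 0.125, either way. A call with a gripper value outside its range is refused whole. The fingers move at their own pace and stop on an object; the grip force is fixed at half the most. Time passes only in rows, so rows that do not move let the fingers close. It gives the time, the measured TCP pose, the force and the opening at its end, in the units of the state.
- telemetry.read_state(): the state, without advancing time (a new reading comes with each control period).
- optics.get_image(name): name is "side" or "top" or "wrist"; returns (picture, depth): 420x560x3 uint8, red, green, blue; 420x560 float32, m along the optical axis (not along the pixel's ray), 0 where there is no reading.
- optics.camera_info(name): a dict with "camera_matrix" (3x3 intrinsics, pixels), "k1" (the pictures are not rectified: a ray, as slopes to the right and down, at radius r is drawn at 1 + k1 r^2 times it, then the intrinsics apply), "extrinsics" (4x4, takes a point from camera to world coordinates); the wrist camera has in their place "mount" (4x4, takes a point from camera to tool coordinates, whose origin is the TCP and whose axes are the tool frame's). Camera axes: x right, y down, z forward; pixel columns grow to the right and rows downward; lengths in m; the calibration is good to about 2 mm. A picture is of the moment at which its call begins: read the wrist's pose just before it. camera_info takes no time and is no camera call.
- bot.job_done(): hands the job in, once; it reports no verdict.
The state is a dict: "time": time; "joint_positions": joint angles; "joint_vel": joint speeds; "joint_efforts": joint torques, N m; "tcp_pos": TCP position; "tcp_rot": TCP orientation; "wrist_force": force on the tool from outside, world axes, zero at the start; "ft_torque": the same for the moment, N m; "opening": finger opening in m.
Only numpy, scipy, OpenCV 4.12 (cv2) and the standard library are available. Lean on these libraries where they do the work, as an engineer would, in place of code of your own. Each camera call takes 0.05 s, during which the arm holds its last target. There are 200 camera calls.

## Working session

There is one attempt and no reset: what is moved stays moved. The work goes in short steps, Python scripts to look and compute and a tool call to move; the robot and the scene stay as the last step left them, time stands still between calls to the robot, and variables do not carry over. Pictures are saved under pics/ and viewed, about 8 in all and at most 12, crops included, and the job is handed in when it is done.

Besides the shell and the picture viewer there is one more tool, called after ">>>" as name(argument=value, ...), one argument or row to a line, values as JSON. servo_tool: Moves the arm, as the interface text tells. Its arguments: {"type":"object","properties":{"commands":{"type":"array","items":{"type":"array","items":{"type":"array","items":{"type":"number"}}}}},"required":["commands"]}

```bash
mkdir -p pics
cat > h.py <<'E'
import numpy as np, cv2
from station import telemetry, optics, bot
from scipy.spatial.transform import Rotation as R
def ext(n, st=None):
    i=optics.camera_info(n)
    if n!="wrist": return i, np.array(i["extrinsics"])
    T=np.eye(4);T[:3,:3]=R.from_quat(st["tcp_rot"]).as_matrix();T[:3,3]=st["tcp_pos"]
    return i, T@np.array(i["mount"])
def cloud(n):
    st=telemetry.read_state(); p,d=optics.get_image(n); i,T=ext(n,st)
    K=np.array(i["camera_matrix"]); h,w=d.shape
    u,v=np.meshgrid(np.arange(w),np.arange(h))
    s=cv2.undistortPoints(np.stack([u,v],-1).reshape(-1,1,2).astype(float),K,np.array([i["k1"],0,0,0,0.])).reshape(h,w,2)
    c=np.dstack([s[...,0]*d,s[...,1]*d,d])
    W=c@T[:3,:3].T+T[:3,3]; W[d==0]=np.nan
    return p,d,W
def save(n,p): cv2.imwrite(n,cv2.cvtColor(p,cv2.COLOR_RGB2BGR))
E
python3 - <<'E'
from h import *
ps=[]
for n in ["side","top"]:
    p,d,W=cloud(n); np.savez(f"{n}.npz",p=p,W=W); save(f"pics/{n}1.png",p); print(n,optics.camera_info(n)["extrinsics"])
s=telemetry.read_state();print(s)
E
```

```text
side [[-0.78905123 -0.39057145  0.47418573  0.00462048]
 [-0.61430529  0.50818674 -0.60363502  0.6942859 ]
 [-0.0052123  -0.76759376 -0.64091548  0.88934594]
 [ 0.          0.          0.          1.        ]]
top [[ 0.01448907 -0.98971398  0.14232468  0.39973509]
 [-0.99984964 -0.01569715 -0.00736905  0.02286598]
 [ 0.00952734 -0.1421965  -0.9897926   1.33273188]
 [ 0.          0.          0.          1.        ]]
{'time': 0.1, 'joint_positions': array([ 1.15781691,  0.33385968,  0.03987019,  1.46618341, -0.01337331,
        1.34332719, -0.05846185]), 'joint_vel': array([-0.00099674, -0.00226135,  0.00060769, -0.00207542, -0.00100524,
        0.00057559,  0.00078443]), 'joint_efforts': array([ 5.53800463e-03, -6.60009885e+01,  1.37143951e+00, -4.06475651e+01,
        1.72350492e-02,  8.90480296e-03,  1.10200932e-05]), 'tcp_pos': array([ 0.20047395, -0.61789461,  0.24749732]), 'tcp_rot': array([-0.69829289, -0.11101345,  0.69854746, -0.10997495]), 'wrist_force': array([ 0.89484505,  0.14675531, -0.04390509]), 'ft_torque': array([ 0.00489062,  0.00852744, -0.03186602]), 'opening': 0.08547996563580389}
```

View pics/side1.png

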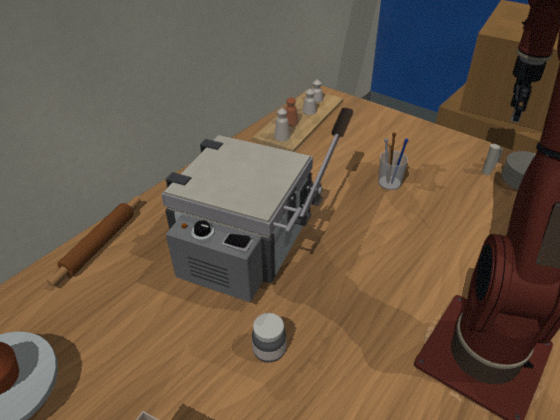

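View pics/top1.png

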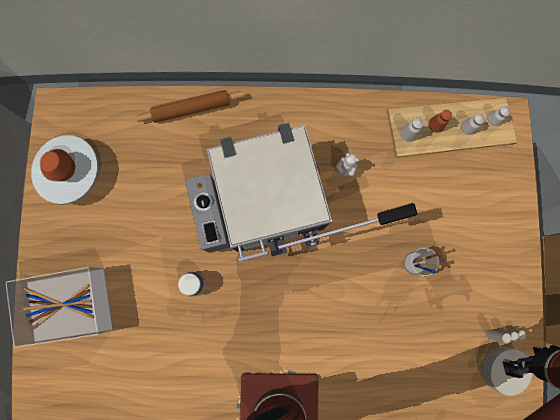

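The side view shows the rocker at (238,241), the dial at (202,229) and the grip at (342,122). In the top view the rocker is at (210,232), the dial at (203,202), the grip at (398,214), the jar at (190,284), the tub at (422,262) and the figure at (347,164).

Run:
```python
from h import *
def blob(n,c,r,lo=0,hi=60):
    z=np.load(n+".npz"); p,W=z["p"],z["W"]; m=np.zeros(p.shape[:2],bool); m[c[1]-r:c[1]+r,c[0]-r:c[0]+r]=1
    m&=(p.max(2)<hi)
    q=W[m]; q=q[np.isfinite(q[:,0])]; return q
for nm,n,c,r,z0 in [("rock","top",(210,232),12,.17),("rock","side",(238,241),12,.17),("dial","top",(203,202),9,.17),("dial","side",(202,229),11,.17),("grip","top",(398,214),22,.19),("grip","side",(342,122),17,.19)]:
    q=blob(n,c,r); q=q[q[:,2]>z0]
    m=np.median(q,0); e,v=np.linalg.eigh(np.cov((q-m).T)); pr=(q-m)@v[:,2]
    print(nm,n,len(q),m.round(4),"mid",((q.max(0)+q.min(0))/2).round(4),"zr",q[:,2].min().round(3),q[:,2].max().round(3),"axis",v[:,2].round(3),"len",np.ptp(pr).round(3))
# lid orientation (top)
z=np.load("top.npz");W=z["W"];p=z["p"]
m=(abs(W[...,2]-.222)<.012)&(W[...,0]>.4)&(p.min(2)>110)
m=cv2.morphologyEx(m.astype(np.uint8),cv2.MORPH_OPEN,np.ones((7,7)))
k,l,s,c=cv2.connectedComponentsWithStats(m);j=1+np.argmax(s[1:,4])
q=W[l==j][:,:2].astype(np.float32);print("lid z",np.median(W[l==j][:,2]),cv2.minAreaRect(q*1000))
for n,c in [("top",(210,232)),("top",(422,262)),("top",(190,284))]:print(np.load(n+".npz")["W"][c[1],c[0]])
print(np.array(optics.camera_info("wrist")["mount"]).round(3))
```

```text
rock top 187 [0.5177 0.1928 0.1928] mid [0.5224 0.1878 0.1905] zr 0.179 0.202 axis [-0.957 -0.228  0.178] len 0.052
rock side 250 [0.5149 0.197  0.1916] mid [0.5181 0.1944 0.1916] zr 0.183 0.2 axis [-0.964 -0.216  0.156] len 0.051
dial top 117 [0.5995 0.2131 0.2014] mid [0.5995 0.2138 0.1951] zr 0.183 0.208 axis [-0.37  -0.883 -0.288] len 0.035
dial side 205 [0.5964 0.2227 0.1996] mid [0.6    0.2179 0.1944] zr 0.184 0.205 axis [ 0.823 -0.444  0.355] len 0.038
grip top 473 [ 0.5672 -0.2941  0.2393] mid [ 0.5677 -0.2943  0.2389] zr 0.222 0.256 axis [-0.253  0.93  -0.265] len 0.098
grip side 302 [ 0.5659 -0.2862  0.236 ] mid [ 0.5665 -0.2904  0.23  ] zr 0.208 0.252 axis [-0.243  0.93  -0.277] len 0.101
lid z 0.22114291428435884 ((646.0633544921875, 42.73187255859375), (266.1983642578125, 265.3629150390625), 15.36001205444336)
[0.51768017 0.19267874 0.19058094]
[ 0.45265389 -0.43895128  0.00407368]
[0.37785625 0.26115153 0.08479565]
[[-0.001 -0.262  0.965 -0.126]
 [ 1.    -0.     0.001  0.   ]
 [ 0.     0.965  0.262 -0.067]
 [ 0.     0.     0.     1.   ]]
```

Run:
```python
from h import *
s=telemetry.read_state();M=R.from_quat(s["tcp_rot"]).as_matrix();print(M.round(3))
g=np.array([.49,.188,.30]);d=M.T@(np.array([.55,-.25,.36])-s["tcp_pos"]);print(d*1000, M.T@(g-[.55,-.25,.36])*1000)
kx=M.T@np.array([.965,.26,0]);print("kiln x in tool",kx)
```

```text
[[-0.001  0.309 -0.951]
 [ 0.001 -0.951 -0.309]
 [-1.    -0.002  0.   ]]
[-112.19407073 -242.20375054 -446.0062716 ] [  60.64577167 -435.0401171   -78.14209424]
kiln x in tool [-2.02073752e-04  5.05788766e-02 -9.98131623e-01]
```

>>> servo_tool(
  commands=[
    [[255,-30,0,0,0],[255,-30,0,-20,0],[255,-30,-15,-30,0],[255,-12,-20,-35,0],[255,0,-20,-36,0],[255,0,-20,-36,0],[255,0,-20,-36,0],[255,0,-20,-36,0]],
  ],
)

```text
time: 0.77
tcp_pos: [0.3818, -0.4384, 0.3478]
tcp_rot: [-0.698, -0.111, 0.699, -0.11]
wrist_force: [0.5, -1.4, 1.0]
opening: 0.0004
```

>>> servo_tool(
  commands=[
    [[255,0,-20,-36,0],[255,0,-20,-36,0],[255,0,-20,-36,0],[255,0,-20,-36,0],[255,0,-20,-36,0],[255,0,-20,-30,0],[255,0,-27,-23,0],[255,0,-36,-8,0]],
  ],
)

```text
time: 1.43
tcp_pos: [0.5556, -0.19, 0.3463]
tcp_rot: [-0.698, -0.111, 0.699, -0.11]
wrist_force: [-0.0, 0.2, -0.5]
opening: -0.0002
```

>>> servo_tool(
  commands=[
    [[255,0,-36,-8,0],[255,0,-36,-8,0],[255,0,-36,-8,0],[255,0,-36,-8,0],[255,0,-36,-8,0],[255,0,-36,-8,0],[255,0,-36,-8,0],[255,0,0,0,0]],
  ],
)

```text
time: 2.1
tcp_pos: [0.5275, 0.0739, 0.3482]
tcp_rot: [0.698, 0.115, -0.698, 0.113]
wrist_force: [0.4, 0.5, 0.2]
opening: -0.0002
```

Run:
```python
from h import *
s=telemetry.read_state();print(s["time"],s["tcp_pos"],s["wrist_force"],s["joint_positions"].round(2))
M=R.from_quat(s["tcp_rot"]).as_matrix();print(M.T@(np.array([.499,.189,.30])-s["tcp_pos"])*1000)
```

```text
2.1 [0.52745575 0.07390679 0.34823353] [0.42126889 0.46772841 0.15766844] [ 0.26  0.09 -0.51  1.57  0.04  1.5  -1.5 ]
[  48.56579688 -118.02958836   -9.64517912]
```

>>> servo_tool(
  commands=[
    [[255,0,-30,-2,0],[255,0,-30,-2,0],[255,10,-30,-2,0],[255,15,-28,-4,0],[255,20,0,0,0],[255,15,0,0,0],[255,8,0,0,0],[255,0,0,0,0]],
  ],
)

```text
time: 2.77
tcp_pos: [0.5015, 0.1798, 0.278]
tcp_rot: [-0.697, -0.11, 0.7, -0.111]
wrist_force: [0.1, 0.0, 0.6]
opening: -0.0
```

Run:
```python
from h import *
s=telemetry.read_state();print(s["time"],s["tcp_pos"],s["wrist_force"],s["joint_positions"].round(2))
p,d,W=cloud("wrist");np.savez("w.npz",p=p,W=W);a=p
p,d,W=cloud("side");b=p[150:330,140:320];b=cv2.resize(b,(420,420))
save("pics/w1.png",cv2.resize(np.hstack([a,b]),(800,343)))
```

```text
2.7667 [0.50152549 0.17976392 0.27804955] [0.05496004 0.03998437 0.60914172] [ 0.13  0.13 -0.6   1.68  0.07  1.36 -1.74]
```

View pics/w1.png

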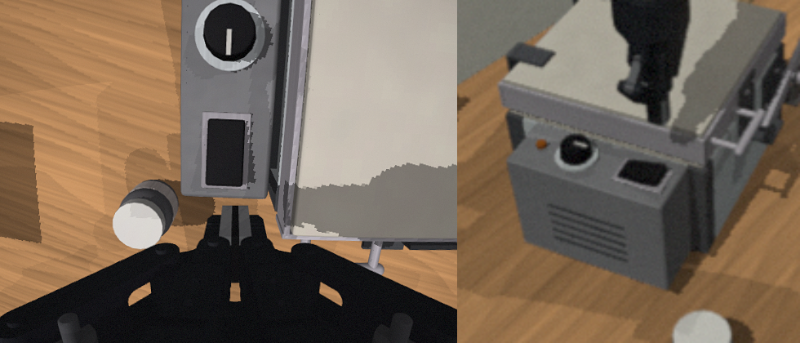

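The wrist view shows the rocker at about (277,184) in full-frame pixels. The closed fingertips are at (288,255), in front of it and about 1 cm towards the lid. I'll refine the rocker's position from this view.

Run:
```python
from h import *
z=np.load("w.npz");p,W=z["p"],z["W"]
m=np.zeros(p.shape[:2],bool);m[138:236,245:312]=1
m&=(p.max(2)<60)&(W[...,2]>.178)&(W[...,2]<.21)
m=cv2.morphologyEx(m.astype(np.uint8),cv2.MORPH_OPEN,np.ones((5,5)))>0
q=W[m];print(len(q));r=cv2.minAreaRect((q[:,:2]*1000).astype(np.float32));print(r)
c=q.mean(0);A=np.c_[q[:,:2]-c[:2],np.ones(len(q))];print(c,np.linalg.lstsq(A,q[:,2],rcond=None)[0])
s=telemetry.read_state();M=R.from_quat(s["tcp_rot"]).as_matrix()
k=np.array([.965,.26])
f=np.r_[np.array(r[0])/1000-.019*k,.195+.017];print(f,s["tcp_pos"],M.T@(f-s["tcp_pos"])*1000)
```

```text
3639
((521.6484375, 193.57266235351562), (48.697330474853516, 27.866758346557617), 15.63668155670166)
[0.52192187 0.19384061 0.19219953] [-0.21694685 -0.04687845  0.19219953]
[0.50331344 0.18863266 0.212     ] [0.50251656 0.18011293 0.28039948] [68.39997013 -7.8561405  -3.38153348]
```

>>> servo_tool(
  commands=[
    [[255,10,-8,-2,0],[255,20,0,0,0],[255,20,0,0,0],[255,8,0,0,0],[255,2,0,0,0],[255,0,0,0,0]],
  ],
)

```text
time: 3.37
tcp_pos: [0.5017, 0.189, 0.2201]
tcp_rot: [-0.698, -0.111, 0.699, -0.11]
wrist_force: [0.7, 0.6, 0.7]
opening: 0.0002
```

>>> servo_tool(
  commands=[
    [[255,3,0,0,0],[255,3,0,0,0],[255,2,0,0,0],[255,0,0,0,0]],
  ],
)

```text
time: 3.7
tcp_pos: [0.5017, 0.1889, 0.2122]
tcp_rot: [0.699, 0.111, -0.698, 0.11]
wrist_force: [-1.2, 0.1, 1.1]
opening: 0.0001
```

Now at the contact height. I'll press in small steps.

>>> servo_tool(
  commands=[
    [[255,2,0,0,0],[255,2,0,0,0],[255,1,0,0,0],[255,0,0,0,0]],
  ],
)

```text
time: 4.03
tcp_pos: [0.501, 0.1887, 0.207]
tcp_rot: [-0.698, -0.11, 0.699, -0.111]
wrist_force: [-4.9, -0.7, 5.1]
opening: -0.0
```

>>> servo_tool(
  commands=[
    [[255,1,0,0,0],[255,1,0,0,0],[255,1,0,0,0],[255,0,0,0,0]],
  ],
)

```text
time: 4.37
tcp_pos: [0.501, 0.1888, 0.2058]
tcp_rot: [-0.698, -0.11, 0.699, -0.111]
wrist_force: [-12.3, -5.4, 21.6]
opening: 0.0
```

Force rose sharply at tip z ≈ 0.189, which is the height expected for fully off. I'll lift away and check the rocker's slope.

>>> servo_tool(
  commands=[
    [[255,-3,0,0,0],[255,-10,0,0,0],[255,-25,0,0,0],[255,-25,0,0,0],[255,-15,0,0,0],[255,0,0,0,0],[255,0,0,0,0]],
  ],
)

```text
time: 4.95
tcp_pos: [0.5022, 0.1889, 0.2829]
tcp_rot: [0.699, 0.111, -0.698, 0.11]
wrist_force: [-0.1, -0.1, 0.5]
opening: 0.0
```

Run:
```python
from h import *
s=telemetry.read_state();print(s["time"],s["tcp_pos"],s["wrist_force"])
p,d,W=cloud("wrist");save("pics/w2.png",p)
k=np.array([.965,.26]);e=W[...,:2]-np.array([.5216,.1936]);a=e@k;b=e@np.array([-.26,.965])
m=(abs(a)<.022)&(abs(b)<.011)&(W[...,2]>.178)&(W[...,2]<.21)&(p.max(2)<60)
q=W[m];print(m.sum());A=np.c_[a[m],b[m],np.ones(m.sum())];print(np.linalg.lstsq(A,q[:,2],rcond=None)[0])
M=R.from_quat(s["tcp_rot"]).as_matrix();print(M.T@(np.array([.566,-.290,.34])-s["tcp_pos"])*1000)
```

```text
4.95 [0.50223766 0.18893341 0.28285869] [-0.10476321 -0.09889046  0.52178528]
2346
[0.22345733 0.00225857 0.19290739]
[-57.2793192  475.25061772  86.97072555]
```

View pics/w2.png

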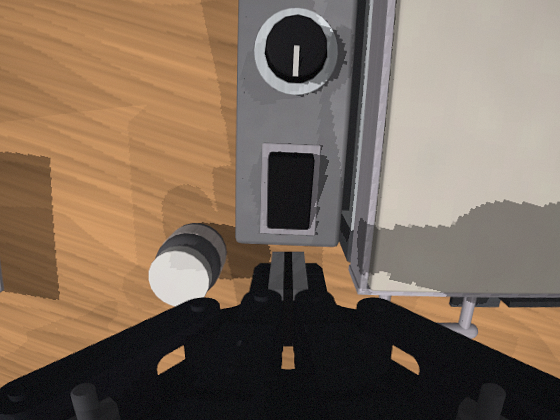

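The wrist view shows the rocker at (291,190), untouched otherwise. Its slope went from -0.22 to +0.22, a turn of about 0.44 rad, so it is off. Next I go to the grip.

>>> servo_tool(
  commands=[
    [[255,-25,0,0,0],[255,-35,10,0,0],[255,-7,30,6,0],[255,0,35,7,0],[255,0,35,7,0],[255,0,35,7,0],[255,0,35,7,0],[255,0,35,7,0]],
  ],
)

```text
time: 5.67
tcp_pos: [0.5286, -0.0303, 0.3478]
tcp_rot: [-0.698, -0.111, 0.699, -0.11]
wrist_force: [0.4, -0.1, -0.1]
opening: 0.0
```

>>> servo_tool(
  commands=[
    [[255,0,35,7,0],[255,0,35,7,0],[255,0,35,7,0],[255,0,35,7,0],[255,0,35,7,0],[255,0,35,7,0],[255,0,35,6,0],[255,0,20,0,0]],
  ],
)

```text
time: 6.33
tcp_pos: [0.5636, -0.3004, 0.3469]
tcp_rot: [-0.698, -0.109, 0.7, -0.109]
wrist_force: [-0.7, -0.4, 0.5]
opening: 0.0
```

>>> servo_tool(
  commands=[
    [[255,0,0,0,0],[255,0,0,0,0],[255,0,0,0,0]],
  ],
)

```text
time: 6.58
tcp_pos: [0.5652, -0.2943, 0.3478]
tcp_rot: [-0.698, -0.111, 0.699, -0.11]
wrist_force: [0.5, 1.0, 0.2]
opening: 0.0
```

Run:
```python
from h import *
s=telemetry.read_state();print(s["time"],s["tcp_pos"],s["wrist_force"],s["joint_positions"].round(2))
p,d,W=cloud("wrist");save("pics/w3.png",p)
m=(p.max(2)<60)&(abs(W[...,0]-.566)<.08)&(abs(W[...,1]+.29)<.08)&(W[...,2]>.2)&(W[...,2]<.27)
q=W[m];print(len(q),cv2.minAreaRect((q[:,:2]*1000).astype(np.float32)),q[:,2].min(),q[:,2].max(),np.median(q,0))
M=R.from_quat(s["tcp_rot"]).as_matrix();print(M.T@(np.array([.566,-.290,.28])-s["tcp_pos"])*1000)
```

```text
6.5833 [ 0.56517825 -0.29433463  0.34780921] [0.5425951  0.98767806 0.20907247] [ 0.59  0.29 -0.24  1.32  0.07  1.54 -0.9 ]
6715 ((571.2295532226562, -294.6466064453125), (33.080833435058594, 95.96348571777344), 15.613775253295898) 0.21727301493209866 0.2526276032174596 [ 0.57346751 -0.29743625  0.23988506]
[67.81420675 -3.74329947 -2.18503544]
```

View pics/w3.png

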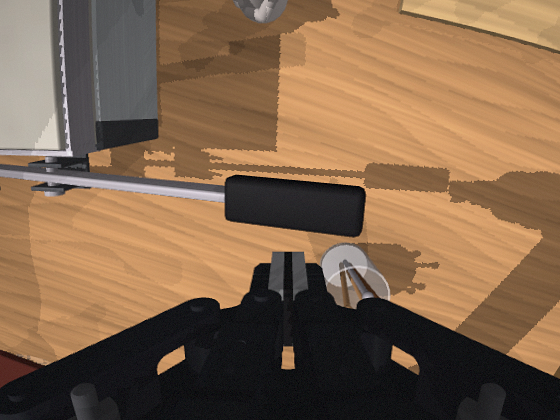

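The wrist view shows the grip at (295,205). It is 33 x 96 mm with its centre at about (0.570, -0.294, 0.24), which fits the given sizes. The tub is at (350,265), clear of the tool. I'll descend to just above the grip.

>>> servo_tool(
  commands=[
    [[255,15,0,-2,0],[255,25,0,-2,0],[255,20,0,-1,0],[255,12,0,0,0],[255,6,0,0,0],[255,4,0,0,0],[255,2,0,0,0],[255,0,0,0,0]],
  ],
)

```text
time: 7.3
tcp_pos: [0.5702, -0.2937, 0.2657]
tcp_rot: [0.699, 0.11, -0.698, 0.111]
wrist_force: [-0.4, -0.6, -0.2]
opening: -0.0002
```

>>> servo_tool(
  commands=[
    [[255,1,0,0,0],[255,1,0,0,0],[255,1,0,0,0],[255,1,0,0,0],[255,1,0,0,0],[255,1,0,0,0],[255,1,0,0,0],[255,1,0,0,0]],
  ],
)

```text
time: 7.97
tcp_pos: [0.57, -0.2939, 0.2572]
tcp_rot: [0.699, 0.11, -0.698, 0.111]
wrist_force: [-1.0, -0.1, 5.1]
opening: 0.0001
```

In contact: 5 N at tip z ≈ 0.240. Now I press smoothly, following the arc.

>>> servo_tool(
  commands=[
    [[255,1,0.3,0,0],[255,1.5,0.5,0,0],[255,2,0.5,0,0],[255,2,0.5,0,0],[255,2,0.5,0,0],[255,2,0.5,0,0],[255,2,0.5,0,0],[255,2,0.5,0,0]],
  ],
)

```text
time: 8.63
tcp_pos: [0.5713, -0.2981, 0.2437]
tcp_rot: [0.699, 0.11, -0.698, 0.111]
wrist_force: [-2.3, -0.8, 7.2]
opening: 0.0001
```

>>> servo_tool(
  commands=[
    [[255,2,0.5,0,0],[255,2,0.5,0,0],[255,2,0.5,0,0],[255,2,0.5,0,0],[255,2,0.5,0,0],[255,2,0.5,0,0],[255,2,0.5,0,0],[255,2,0.5,0,0]],
  ],
)

```text
time: 9.3
tcp_pos: [0.5724, -0.3021, 0.2276]
tcp_rot: [0.699, 0.11, -0.698, 0.111]
wrist_force: [-2.6, -1.0, 7.6]
opening: 0.0001
```

>>> servo_tool(
  commands=[
    [[255,2,0.3,0,0],[255,2,0.3,0,0],[255,2,0.3,0,0],[255,2,0.3,0,0],[255,2,0.3,0,0],[255,2,0.2,0,0],[255,2,0.2,0,0],[255,2,0.2,0,0]],
  ],
)

```text
time: 9.97
tcp_pos: [0.5731, -0.3049, 0.2119]
tcp_rot: [0.699, 0.109, -0.698, 0.111]
wrist_force: [-1.2, -2.8, 6.8]
opening: -0.0002
```

>>> servo_tool(
  commands=[
    [[255,2,0.1,0,0],[255,2,0.1,0,0],[255,2,0.1,0,0],[255,2,0,0,0],[255,2,0,0,0],[255,2,0,0,0],[255,2,0,0,0],[255,2,0,0,0]],
  ],
)

```text
time: 10.63
tcp_pos: [0.5737, -0.3057, 0.1961]
tcp_rot: [0.699, 0.109, -0.698, 0.111]
wrist_force: [-0.2, -4.3, 7.0]
opening: 0.0001
```

>>> servo_tool(
  commands=[
    [[255,2,0.2,0,0],[255,2,0.2,0,0],[255,2,0.2,0,0],[255,2,0.2,0,0],[255,2,0.2,0,0],[255,2,0.1,0,0],[255,2,0.1,0,0],[255,2,0,0,0]],
  ],
)

```text
time: 11.3
tcp_pos: [0.5739, -0.3064, 0.18]
tcp_rot: [0.699, 0.109, -0.698, 0.111]
wrist_force: [-0.9, -2.6, 7.2]
opening: 0.0001
```

>>> servo_tool(
  commands=[
    [[255,2,0,0,0],[255,2,0,0,0],[255,2,0,0,0],[255,2,0,0,0],[255,2,0,0,0],[255,2,0,0,0],[255,2,0,0,0],[255,2,0,0,0]],
  ],
)

```text
time: 11.97
tcp_pos: [0.5739, -0.3063, 0.164]
tcp_rot: [0.699, 0.109, -0.698, 0.111]
wrist_force: [-0.9, -3.9, 6.9]
opening: 0.0002
```

>>> servo_tool(
  commands=[
    [[255,2,0,0,0],[255,2,0,0,0],[255,2,0,0,0],[255,2,0,0,0],[255,1.5,0,0,0],[255,1,0,0,0],[255,0.5,0,0,0],[255,0,0,0,0]],
  ],
)

```text
time: 12.63
tcp_pos: [0.5737, -0.3055, 0.1526]
tcp_rot: [0.699, 0.11, -0.698, 0.111]
wrist_force: [-1.1, -1.9, 6.2]
opening: 0.0001
```

Run:
```python
from h import *
s=telemetry.read_state();print(s["time"],s["tcp_pos"],s["wrist_force"])
kx=np.array([.965,.26]);ky=np.array([-.26,.965]);C=np.array([.646,.0427])
for n in ["top","side"]:
    p,d,W=cloud(n);e=W[...,:2]-C;a=e@kx;b=e@ky
    m=(abs(a)<.11)&(abs(b)<.11)&(W[...,2]>.2)&(W[...,2]<.3)&(p.min(2)>60)
    c=np.linalg.lstsq(np.c_[a[m],b[m],np.ones(m.sum())],W[m][:,2],rcond=None)[0];print(n,c,"angle",np.arctan(-c[0]))
save("pics/s2.png",p)
```

```text
12.6333 [ 0.5737295  -0.30554354  0.15262239] [-1.13867148 -1.9033523   6.16732935]
top [-0.14859247 -0.00024413  0.2429772 ] angle 0.14751310606269524
side [-0.1462703 -0.0011096  0.2420983] angle 0.14524033505482692
```

View pics/s2.png

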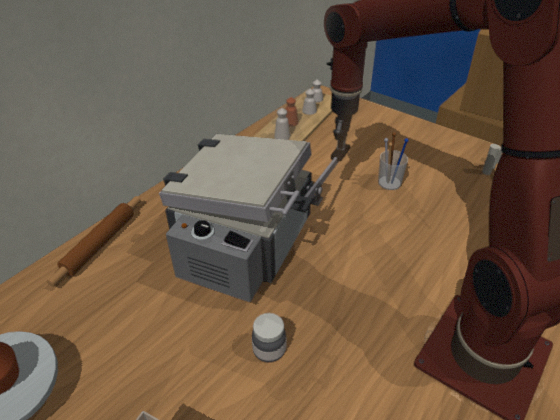

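The lid stands open at 0.146 rad, about 41 mm. The tool holds the grip at (340,155). The jar and tub have not moved and the rocker is off. I'll let it settle for a moment, then hand in.

>>> servo_tool(
  commands=[
    [[255,0,0,0,0],[255,0,0,0,0],[255,0,0,0,0],[255,0,0,0,0],[255,0,0,0,0],[255,0,0,0,0]],
  ],
)

```text
time: 13.23
tcp_pos: [0.5737, -0.3055, 0.1527]
tcp_rot: [0.699, 0.11, -0.698, 0.111]
wrist_force: [-1.5, -1.1, 5.8]
opening: -0.0
```

```bash
python3 -c "
from h import *
s=telemetry.read_state();print(s['time'],s['tcp_pos'],s['wrist_force'],abs(s['joint_vel']).max());print(bot.job_done())"
```

```text
13.2333 [ 0.57373479 -0.30553176  0.15266041] [-1.51702031 -1.10877553  5.7633675 ] 0.00282110307381311
the job is handed in; nothing more can be done
None
```

The kiln is switched off, the lid stands about 41 mm open, and the arm was still holding the lever down when I handed the job in, at 13.2 s.

- **Rocker:** I pressed the raised half down with the closed fingertips. Its slope changed from -0.22 to +0.22, a turn of about 0.44 rad, so it is fully off. The force rose to about 22 N along the vertical (about 25 N in all) when the rocker reached its stop.
- **Lid:** I pressed the grip down slowly, at about 24 mm/s. The last check gave a lid angle of 0.148 rad from the top camera and 0.145 rad from the side camera, which agree. Holding the lever took a steady 6 N or so.
- **Bystanders:** In the last side picture the jar and tub stand where they were. The figure was hidden behind the kiln in that picture, so I did not check it at the end; the tool never went near it.

No check failed.

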